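# Lid the sugar jar with its spoon notch over the ledge

## Task

Put the notched lid on the open sugar jar with the small spoon ledge, turned so that the notch in its rim faces the ledge (the spoon's handle will lie there). Set it down gently so that it sits flat and fully down in the mouth with the jar standing upright, and leave the plain lid without a notch where it lies.

Things in the scene. Friction and masses are not known exactly. Their poses are not given: they have to be found in the camera images.
- lid: Terracotta lid, 180 g, flat on the table: disc 92 mm across, 7 thick, on a round boss 62 across, 8 high; upright round knob in the middle, 26 across, 32 tall, to be gripped at any yaw. Origin: centre of the boss's underside; disc top and knob foot at 15 mm, knob top at 47. z up; +x points from the axis to the only notch in the rim (35 mm wide, 14 deep, cut through the disc).
- lid_notch (a point): Middle of the lid's notch, 40 mm from the lid's axis along the lid's +x, level with the disc's top (15 mm above the lid's origin).
- jar: Open terracotta jar, 750 g, loose, 92 mm high, 92 across the rim, mouth 78. Origin: centre of underside, z up. +x points from the axis to the spoon ledge: flat tab 26 wide, 8 thick, out to 73 mm from the axis, top 7 mm below the rim. The lid's boss enters the mouth with 8 mm play all round, the disc rests on the rim; seated lid's origin is 84 mm above the jar's. No other pot has a ledge.
- plain_lid: Another terracotta lid of the same size and the same knob, but with a full round rim and no notch; lying flat on the table. Not wanted. Origin: centre of its underside.
There are look-alikes about, which are no part of the job. What is shaped like the lid but pink, turquoise or yellow is not meant.

How it is judged (in metres and radians):
At the end, for the whole second after the job is handed in: Lid on jar: height within 4 mm of seated, centre within 12 mm of the jar's axis, parallel within 4 degrees; notch on the ledge's side, its middle within 12 mm of the line from the axis through the ledge; jar upright on the table (4 degrees), plain lid moved under 30 mm, lid and jar at rest (z of lid in the frame of jar between 0.08 and 0.088 m and horizontal distance between lid and jar below 0.012 m and angle between the z axis of lid and the z axis of jar, either way round below 0.07 rad and angle between lid's own z axis and vertical below 0.1 rad and angle between jar's own z axis and vertical below 0.07 rad and x of lid_notch in the frame of jar above 0.02 m and y of lid_notch in the frame of jar between -0.012 and 0.012 m and height (world z) of jar below 0.01 m and distance of plain_lid from where it was at the start of the episode below 0.03 m and linear speed of each of lid, jar below 0.02 m/s); the robot touches nothing.
It fails at once if the lid is dropped or slammed onto the jar (faster than 0.6 m/s within 50 mm above its seat) (horizontal distance between lid and jar below 0.03 m and z of lid in the frame of jar below 0.134 m and linear speed of lid above 0.6 m/s).
It also fails if it takes over 35 s, if anything falls off the work surface, if the arm or the gripper's body presses on something with over 40 N, if the wrist force passes 120 N, or if a joint passes its speed limit or range.

## Robot

A 6-joint arm with a two-finger parallel gripper is mounted at the origin on the work surface. World frame = base frame: x ahead of the robot, y to its left, z up, the work surface at z = 0. Lengths are in mm, angles in rad, forces in N, time in s.
With the tool pointing down it reaches from about 350 to 975 mm from the base axis. Payload 7.1 kg.
Tool frame: the origin (TCP) lies at the centre of the arm's flange, where the gripper is bolted on; the fingertips stand 182 mm ahead of it and the grasp point (between the pads) lies 163 mm ahead of it; z points along the fingers, y is the line along which they close (so a half turn about z gives the same grasp; the last joint's range is limited). The gripper opens to 88 mm and grips with 3 to 60 N. Pads are 20 mm wide; open, the fingers measure 115 mm over their backs; the gripper's body (75 mm by 178 mm) begins 61 mm behind the grasp point.
Start: joints at [-1.258, 0.423, 1.63, -0, 1.089, -0.019], TCP at [203.608, -590.889, 404.675] pointing down, gripper open.
Joint ranges: [-3, 3], [-0.9, 2.11], [0.09, 2.58], [-1.31, 4.45], [0.11, 2.69], [-2.54, 2.54]. Speed limits (rad/s): [2.39, 2.39, 3.01, 3.14, 3.14, 3.14].

## Interface

Orientations are given as a rotation vector (axis times angle).
In Python, from workcell import readout, get_image, ctrl gives the robot as it stands.
- The arm moves only by the tool step_arm, never from a script. Its argument "targets" is a list that holds one entry, the list of rows, each a list of 7 numbers: the shift along the world's x, y, z as a fraction of full scale, then the turn, a rotation vector about the world's x, y, z as a fraction of full scale, then the opening, from 0 (shut) to 1 (fully open). In form: [[[dx, dy, dz, wx, wy, wz, claw], ...]]. A call has exactly 5 rows; each row shifts and turns the commanded pose from where the row before left it; what a row does not reach is not made up. Full scale, the value 1, is 0.05 m for a shift and 4 degrees for a turn. A row lasts 1/8 s, in which the tool goes at most 62.5 mm and 10.7 degrees, less where a joint would pass 70% of its speed; a pose out of reach is approached as far as the arm can. A call with a number of a shift or a turn outside -1 to 1 is refused whole. A call with a gripper value outside its range is refused whole. The fingers move at their own pace and stop on an object; the grip force is fixed at half the most. Time passes only in rows, so rows that do not move let the fingers close, or fill a call up. It gives the time, the measured TCP pose, the force, the opening and the grip force at its end, in the units of the state.
- readout.get_obs(): the state, without advancing time (a new reading comes with each control period).
- get_image(name): name is "side" or "top" or "wrist"; returns a dict with "pixels" (400x640x3 uint8, red, green, blue), "intrinsics" (3x3 intrinsics, pixels), "extrinsics" (4x4, takes a point from world to camera coordinates). Camera axes: x right, y down, z forward; pixel columns grow to the right and rows downward; lengths in mm; the calibration is good to about 2 mm. A picture is of the moment at which its call begins. There is no depth.
- ctrl.close_job(): hands the job in; it is judged then, once.
The state is a dict: "t": time; "qpos": joint angles; "qvel": joint speeds; "joint_torque": joint torques, N m; "ee_pos": TCP position; "orientation": TCP orientation; "ft_force": force on the tool from outside, world axes, zero at the start; "moment": the same for the moment, N m; "width": finger opening in mm; "grasp_force": force on a finger pad.
Only numpy, scipy, OpenCV 4.12 (cv2) and the standard library are available. Lean on these libraries where they do the work, as an engineer would, in place of code of your own. Each camera call takes 0.05 s, during which the arm holds its last target. There are 200 camera calls.

## Working session

There is one attempt and no reset: what is moved stays moved. The work goes in short steps, Python scripts to look and compute and a tool call to move; the robot and the scene stay as the last step left them, time stands still between calls to the robot, and variables do not carry over. Pictures are saved under pics/ and viewed, at most 10 in all, crops included, and the job is handed in when it is done.

Besides the shell and the picture viewer there is one more tool, called after ">>>" as name([rows], argument=value, ...), one row to a line, values as JSON. step_arm: Moves the arm, as the interface text tells. Shift numbers are shares of 0.05 m and turn numbers shares of 4 degrees, none past 1 either way. Its arguments: {"type":"object","properties":{"targets":{"type":"array"}},"required":["targets"]}

```bash
mkdir -p pics; cat > h.py <<'E'
import numpy as np, cv2
from workcell import readout, get_image, ctrl
def snap(n,f=None):
    d=get_image(n); im=cv2.cvtColor(np.asarray(d["pixels"]),cv2.COLOR_RGB2BGR)
    if f: cv2.imwrite(f,im)
    return im,np.array(d["intrinsics"]),np.array(d["extrinsics"])
def ray(K,E,p,z):
    R,t=E[:3,:3],E[:3,3]; c=-R.T@t
    d=R.T@np.linalg.solve(K,[p[0],p[1],1.]); return c+d*(z-c[2])/d[2]
def proj(K,E,P):
    q=K@(E[:3,:3]@np.array(P,float)+E[:3,3]); return q[:2]/q[2]
E
python3 - <<'E'
from h import *
for n in("top","side"):
    im,K,X=snap(n,f"pics/{n}0.png"); print(n,K.tolist(),(-X[:3,:3].T@X[:3,3]).round(),X[:3,:3].round(2).tolist())
    np.savez(f"{n}0.npz",K=K,X=X)
o=readout.get_obs();print(o["t"],o["ee_pos"],o["orientation"],o["width"])
E
```

```text
top [[472.71031911460597, 0.0, 321.98235249844697], [0.0, 472.71031911460597, 196.68965328364402], [0.0, 0.0, 1.0]] [ 335.  -73. 1052.] [[0.01, -1.0, 0.01], [-0.99, -0.01, -0.11], [0.11, -0.01, -0.99]]
side [[458.5923014091996, 0.0, 316.5019176037129], [0.0, 458.5923014091996, 199.3031310849919], [0.0, 0.0, 1.0]] [-104.  750.  736.] [[-0.81, -0.58, -0.01], [-0.33, 0.47, -0.82], [0.48, -0.66, -0.57]]
0.1 [ 203.54201346 -590.67184027  403.97867477] [-3.09712825e+00 -5.18592292e-01  3.15366406e-04] 87.74188283633451
```

View pics/top0.png

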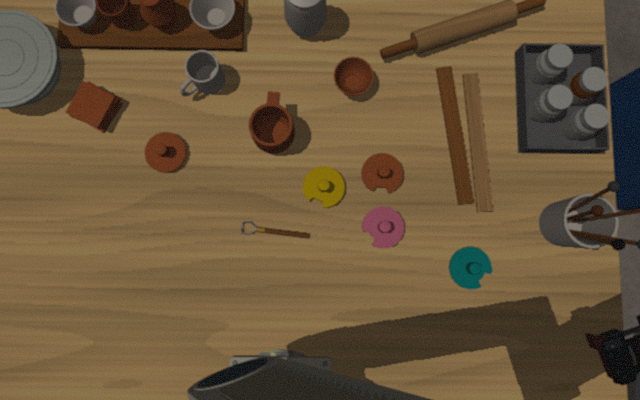

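View pics/side0.png

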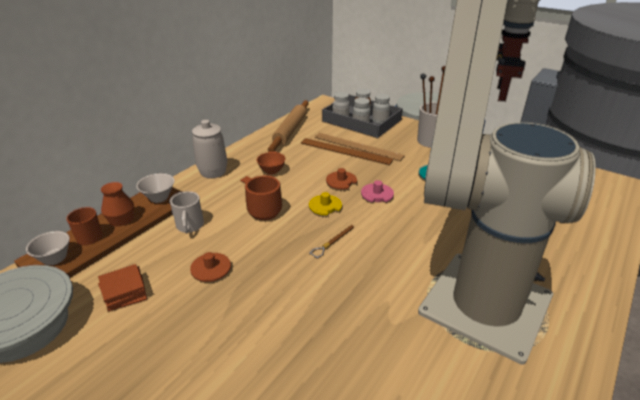

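```bash
cat > meas.py <<'E'
from h import *
im=cv2.imread("pics/top0.png"); d=np.load("top0.npz"); K,X=d["K"],d["X"]
hsv=cv2.cvtColor(im,cv2.COLOR_BGR2HSV)
for p in[(370,165),(395,180),(152,152),(272,105),(272,150),(275,99)]: print(p,hsv[p[1],p[0]])
m=((hsv[...,0]<9)|(hsv[...,0]>176))&(hsv[...,1]>140)&(hsv[...,2]>40); m=m.astype(np.uint8)*255
cs,_=cv2.findContours(m,cv2.RETR_EXTERNAL,cv2.CHAIN_APPROX_NONE)
for c in cs:
    if cv2.contourArea(c)<300: continue
    (u,v),r=cv2.minEnclosingCircle(c); print("blob",round(u),round(v),round(r,1),cv2.contourArea(c))
    for z in((15,) if v>130 and u>100 else (92,)):
        P=np.array([ray(K,X,q,z)[:2] for q in c[:,0].astype(float)],np.float32).reshape(-1,1,2)
        # robust circle radius 46
        from scipy.optimize import least_squares
        Q=P[:,0]; c0=Q.mean(0)
        s=least_squares(lambda a:np.hypot(*(Q-a).T)-46,c0,loss="soft_l1",f_scale=1.5)
        rr=np.hypot(*(Q-s.x).T); an=np.degrees(np.arctan2(*(Q-s.x).T[::-1]))
        nb=Q[rr<40]-s.x; fb=Q[rr>55]-s.x
        print(" z",z,"ctr",s.x.round(1),"med r",np.median(rr).round(1),"inner n",len(nb),nb.mean(0).round(1) if len(nb) else"","dir",np.degrees(np.arctan2(nb[:,1].mean(),nb[:,0].mean())).round(1) if len(nb) else"", "outer",len(fb),fb.mean(0).round(1) if len(fb) else "")
A=cv2.resize(im[75:215,240:420],None,fx=4,fy=4,interpolation=cv2.INTER_CUBIC)
M=cv2.resize(m[75:215,240:420],None,fx=1,fy=1)
cv2.imwrite("pics/crop1.png",A)
E
python3 meas.py
```

```text
(370, 165) [  9 176 103]
(395, 180) [ 12 195  97]
(152, 152) [ 10 177 105]
(272, 105) [ 13 202  92]
(272, 150) [175 213  30]
(275, 99) [ 11 191 100]
```

View pics/crop1.png

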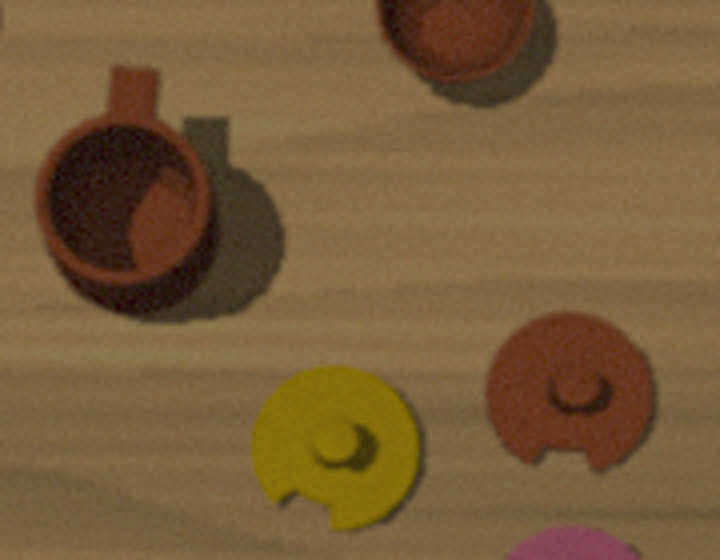

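Candidates: terracotta disc at px (382,172) has a notch at its lower edge (382,189) → this is the lid. The terracotta disc at (166,152) has a full rim → plain lid. Yellow (324,187), pink (384,227) and turquoise (470,267) are look-alikes. The jar at (271,124) is the only pot with a ledge, at (273,97). The crop confirms it.

```bash
cat > meas.py <<'E'
from h import *
from scipy.optimize import least_squares
im=cv2.imread("pics/top0.png"); d=np.load("top0.npz"); K,X=d["K"],d["X"]
S=4; big=cv2.resize(cv2.GaussianBlur(im,(3,3),0),None,fx=S,fy=S,interpolation=cv2.INTER_CUBIC)
a=cv2.cvtColor(big,cv2.COLOR_BGR2LAB)[...,1]
print("a lid, wood, rim, ledge",[int(a[v*S,u*S]) for u,v in((370,165),(340,150),(272,105),(273,96))])
m=cv2.threshold(a,146,255,0)[1]
def blob(u,v):
    cs,_=cv2.findContours(m,cv2.RETR_EXTERNAL,cv2.CHAIN_APPROX_NONE)
    c=[c for c in cs if cv2.pointPolygonTest(c,(u*S,v*S),False)>0][0]
    return (c[:,0]+.5)/S-.5
def fit(Q,r=46,c0=None):
    s=least_squares(lambda p:np.hypot(*(Q-p[:2]).T)-p[2],[*Q.mean(0),r],loss="soft_l1",f_scale=1)
    return s.x
deg=lambda v:np.degrees(np.arctan2(v[1],v[0])).round(1)
for n,u,v in(("lid",370,165),("plain",152,152)):
    Q=np.array([ray(K,X,q,15)[:2] for q in blob(u,v)]); s=fit(Q); rr=np.hypot(*(Q-s[:2]).T)
    nb=Q[rr<40]-s[:2]; print(n,s.round(1),len(nb)); 
    if len(nb)>10: print(" notch",nb.mean(0).round(1),deg(nb.mean(0)))
c=blob(272,105); Q=np.array([ray(K,X,q,92)[:2] for q in c])
led=np.abs(c[:,0]-273)<9; up=(c[:,1]<128)
s=fit(Q[up&~led]); print("jar rim",s.round(1))
L=np.array([ray(K,X,q,85)[:2] for q in c]); rel=L-s[:2]; t=rel[np.hypot(*rel.T)>54]
print("ledge",t.mean(0).round(1),deg(t.mean(0)),"max",np.hypot(*t.T).max().round(1), "sides",t[:,1].min().round(1),t[:,1].max().round(1))
# ledge edges' direction
for sel in(t[(t[:,1]>t[:,1].mean())&(np.hypot(*t.T)<68)],t[(t[:,1]<t[:,1].mean())&(np.hypot(*t.T)<68)]):
    l=cv2.fitLine(sel.astype(np.float32),2,0,.01,.01).ravel(); print(" edge",deg(l[:2]),l[2:].round(1))
E
python3 meas.py
python3 - <<'E'
from h import *
from scipy.spatial.transform import Rotation as R
o=readout.get_obs();print(R.from_rotvec(o["orientation"]).as_matrix().round(3))
# knob top check, side view
d=np.load("side0.npz");print(o["t"])
E
```

```text
a lid, wood, rim, ledge [148, 132, 146, 148]
lid [ 507.1 -218.4   42.3] 72
 notch [-29.9   2.7] 174.9
plain [548.5 264.7  42.3] 0
[[ 0.945  0.326 -0.   ]
 [ 0.326 -0.945  0.001]
 [ 0.    -0.001 -1.   ]]
0.1Traceback (most recent call last):
  File "meas.py", line 20, in <module>
    c=blob(272,105); Q=np.array([ray(K,X,q,92)[:2] for q in c])
  File "meas.py", line 10, in blob
    c=[c for c in cs if cv2.pointPolygonTest(c,(u*S,v*S),False)>0][0]
      ~~~~~~~~~~~~~~~~~~~~~~~~~~~~~~~~~~~~~~~~~~~~~~~~~~~~~~~~~~~~^^^
IndexError: list index out of range
```

>>> step_arm([
  [[0.6, 0.74, 0, 0, 0, 0, 1], [0.6, 0.74, 0, 0, 0, 0, 1], [0.6, 0.74, 0, 0, 0, 0, 1], [0.6, 0.74, 0, 0, 0, 0, 1], [0.6, 0.74, 0, 0, 0, 0, 1]],
])

```text
t: 0.72
ee_pos: [354.3, -404.6, 404.5]
orientation: [-3.098, -0.518, 0.0]
ft_force: [0.7, -0.7, 0.6]
width: 87.5
grasp_force: 0.0
```

```bash
sed -i 's/a,146,/a,140,/' meas.py; python3 meas.py
```

```text
a lid, wood, rim, ledge [148, 132, 146, 148]
lid [ 507.2 -218.4   45. ] 60
 notch [-32.    2.8] 175.0
plain [548.6 264.5  45. ] 0
jar rim [593.3  24.3  45. ]
ledge [65.7 -3.8] -3.3 max 73.1 sides -15.6 8.5
 edge -1.2 [60.6  8.2]
 edge -7.5 [ 59.3 -15. ]
```

>>> step_arm([
  [[0.61, 0.745, 0, 0, 0, 0, 1], [0.61, 0.745, 0, 0, 0, 0, 1], [0.61, 0.745, -0.2, 0, 0, 0, 1], [0.61, 0.745, -0.3, 0, 0, 0, 1], [0.61, 0.745, -0.5, 0, 0, 0, 1]],
])

```text
t: 1.35
ee_pos: [507.2, -218.4, 354.7]
orientation: [3.097, 0.519, 0.002]
ft_force: [-0.5, -0.8, 0.6]
width: 87.9
grasp_force: 0.0
```

>>> step_arm([
  [[0, 0, -0.7, 0, 0, 0, 1], [0, 0, -0.7, 0, 0, 0, 1], [0, 0, -0.5, 0, 0, 0, 1], [0, 0, -0.1, 0, 0, 0, 1], [0, 0, 0, 0, 0, 0, 1]],
])

```text
t: 1.98
ee_pos: [506.2, -219.7, 254.8]
orientation: [-3.098, -0.519, 0.0]
ft_force: [1.2, 0.1, 0.6]
width: 87.9
grasp_force: 0.0
```

```bash
python3 - <<'E'
from h import *
im,K,X=snap("wrist","pics/w1.png"); o=readout.get_obs(); print(o["ee_pos"],o["qpos"].round(2) if hasattr(o["qpos"],"round") else o["qpos"])
E
```

```text
[ 506.41194981 -219.82326125  255.36403696] [-0.43  0.54  1.88  0.    0.73  0.81]
```

View pics/w1.png

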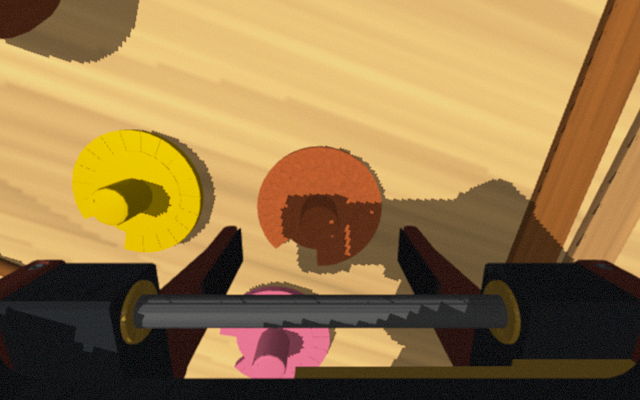

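The wrist view shows the notched terracotta lid centred at px (320,205), midway between the fingertips (240/400). Yellow and pink are clear of the fingers. Next: descend and grip.

>>> step_arm([
  [[0.02, 0.03, -0.4, 0, 0, 0, 1], [0, 0, -0.4, 0, 0, 0, 1], [0, 0, -0.2, 0, 0, 0, 1], [0, 0, -0.06, 0, 0, 0, 1], [0, 0, 0, 0, 0, 0, 0.6]],
])

```text
t: 2.65
ee_pos: [507.4, -218.3, 202.2]
orientation: [3.098, 0.519, 0.001]
ft_force: [0.4, 0.0, -1.7]
width: 80.8
grasp_force: 0.0
```

>>> step_arm([
  [[0, 0, 0, 0, 0, 0, 0.35], [0, 0, 0, 0, 0, 0, 0], [0, 0, 0, 0, 0, 0, 0], [0, 0, 0, 0, 0, 0, 0], [0, 0, 0, 0, 0, 0, 0]],
])

```text
t: 3.28
ee_pos: [507.1, -218.1, 201.7]
orientation: [3.098, 0.519, 0.0]
ft_force: [-0.1, 0.4, 0.1]
width: 31.3
grasp_force: 0.0
```

>>> step_arm([
  [[0, 0, 0, 0, 0, 0, 0], [0, 0, 0, 0, 0, 0, 0], [0, 0, 0, 0, 0, 0, 0], [0, 0, 0.1, 0, 0, 0, 0], [0, 0, 0.3, 0, 0, 0, 0]],
])

```text
t: 3.9
ee_pos: [506.7, -217.9, 221.6]
orientation: [-3.097, -0.519, 0.003]
ft_force: [0.2, 0.6, -1.5]
width: 25.6
grasp_force: 30.0
```

>>> step_arm([
  [[0, 0, 0.5, 0, 0, 0, 0], [0, 0, 0.5, 0, 0, 0, 0], [0, 0, 0.5, 0, 0, 0, 0], [0, 0, 0.5, 0, 0, 0, 0], [0, 0, 0.5, 0, 0, 0, 0]],
])

```text
t: 4.53
ee_pos: [506.9, -218.0, 348.5]
orientation: [3.098, 0.519, 0.001]
ft_force: [0.1, -0.7, -0.9]
width: 25.4
grasp_force: 30.0
```

>>> step_arm([
  [[0.038, 0.108, 0, 0, 0, 1, 0], [0.038, 0.108, 0, 0, 0, 1, 0], [0.038, 0.108, 0, 0, 0, 1, 0], [0.038, 0.108, 0, 0, 0, 1, 0], [0.038, 0.108, 0, 0, 0, 1, 0]],
])

```text
t: 5.15
ee_pos: [516.5, -190.9, 347.7]
orientation: [2.96, 1.052, 0.001]
ft_force: [0.3, -0.5, -1.0]
width: 25.3
grasp_force: 30.0
```

>>> step_arm([
  [[0.038, 0.108, 0, 0, 0, 1, 0], [0.038, 0.108, 0, 0, 0, 1, 0], [0.038, 0.108, 0, 0, 0, 1, 0], [0.038, 0.108, 0, 0, 0, 1, 0], [0.038, 0.108, 0, 0, 0, 1, 0]],
])

```text
t: 5.78
ee_pos: [525.9, -163.9, 347.7]
orientation: [2.732, 1.55, 0.001]
ft_force: [-0.0, -0.6, -2.3]
width: 25.2
grasp_force: 30.0
```

>>> step_arm([
  [[0.038, 0.108, 0, 0, 0, 1, 0], [0.038, 0.108, 0, 0, 0, 1, 0], [0.038, 0.108, 0, 0, 0, 1, 0], [0.038, 0.108, 0, 0, 0, 1, 0], [0.038, 0.108, 0, 0, 0, 1, 0]],
])

```text
t: 6.4
ee_pos: [535.5, -136.9, 347.7]
orientation: [2.421, 2.001, 0.001]
ft_force: [-0.1, 0.4, -2.4]
width: 25.4
grasp_force: 30.0
```

>>> step_arm([
  [[0.038, 0.108, 0, 0, 0, 1, 0], [0.038, 0.108, 0, 0, 0, 1, 0], [0.038, 0.108, 0, 0, 0, 1, 0], [0.038, 0.108, 0, 0, 0, 1, 0], [0.038, 0.108, 0, 0, 0, 1, 0]],
])

```text
t: 7.02
ee_pos: [545.0, -109.9, 347.7]
orientation: [2.037, 2.391, 0.0]
ft_force: [-0.3, -0.2, -1.3]
width: 25.4
grasp_force: 30.0
```

>>> step_arm([
  [[0.038, 0.108, 0, 0, 0, 1, 0], [0.038, 0.108, 0, 0, 0, 1, 0], [0.038, 0.108, 0, 0, 0, 1, 0], [0.038, 0.108, 0, 0, 0, 1, 0], [0.038, 0.108, 0, 0, 0, 1, 0]],
])

```text
t: 7.65
ee_pos: [554.4, -82.9, 347.7]
orientation: [1.591, 2.708, 0.0]
ft_force: [0.1, 0.7, -2.1]
width: 25.3
grasp_force: 30.0
```

>>> step_arm([
  [[0.038, 0.108, 0, 0, 0, 1, 0], [0.038, 0.108, 0, 0, 0, 1, 0], [0.038, 0.108, 0, 0, 0, 1, 0], [0.038, 0.108, 0, 0, 0, 1, 0], [0.038, 0.108, 0, 0, 0, 1, 0]],
])

```text
t: 8.28
ee_pos: [563.9, -55.9, 347.7]
orientation: [1.096, 2.943, 0.0]
ft_force: [0.4, 0.4, -1.7]
width: 25.0
grasp_force: 30.0
```

>>> step_arm([
  [[0.038, 0.108, 0, 0, 0, 1, 0], [0.038, 0.108, 0, 0, 0, 1, 0], [0.038, 0.108, 0, 0, 0, 1, 0], [0.038, 0.108, 0, 0, 0, 1, 0], [0.038, 0.108, 0, 0, 0, 1, 0]],
])

```text
t: 8.9
ee_pos: [573.4, -28.9, 347.7]
orientation: [0.569, 3.089, 0.0]
ft_force: [0.3, 0.1, -1.1]
width: 25.5
grasp_force: 30.0
```

>>> step_arm([
  [[0.038, 0.108, 0, 0, 0, 1, 0], [0.038, 0.108, 0, 0, 0, 1, 0], [0.038, 0.108, 0, 0, 0, 1, 0], [0.038, 0.108, 0, 0, 0, 1, 0], [0.038, 0.108, 0, 0, 0, 1, 0]],
])

```text
t: 9.52
ee_pos: [582.9, -1.9, 347.7]
orientation: [0.024, 3.141, -0.0]
ft_force: [0.6, 0.2, -2.2]
width: 24.9
grasp_force: 30.0
```

>>> step_arm([
  [[0.04, 0.11, 0, 0, 0, 1, 0], [0.04, 0.11, 0, 0, 0, 1, 0], [0.04, 0.11, 0, 0, 0, 1, 0], [0.04, 0.11, 0, 0, 0, 1, 0], [0, 0, 0, 0, 0, 1, 0]],
])

```text
t: 10.15
ee_pos: [591.0, 20.2, 347.7]
orientation: [-0.523, 3.097, -0.0]
ft_force: [-0.4, -0.3, -3.0]
width: 25.6
grasp_force: 30.0
```

```bash
python3 - <<'E'
from h import *
from scipy.spatial.transform import Rotation as R
a,K1,X1=snap("wrist"); b,K2,X2=snap("side"); o=readout.get_obs()
print(o["ee_pos"],np.round(o["qpos"],2)); M=R.from_rotvec(o["orientation"]).as_matrix(); print("yaw",np.degrees(np.arctan2(M[1,0],M[0,0])))
np.savez("w2.npz",K1=K1,X1=X1,K2=K2,X2=X2); cv2.imwrite("w2.png",a); cv2.imwrite("s2.png",b)
p=proj(K2,X2,[593,24,150]).astype(int); print(p)
c=b[max(p[1]-90,0):p[1]+110,max(p[0]-120,0):p[0]+120]
c=cv2.resize(c,(480,400),interpolation=cv2.INTER_CUBIC)
a2=cv2.resize(a,(640,400)); 
cv2.imwrite("pics/c2.png",np.vstack([cv2.resize(a,(480,300)),cv2.resize(c,(480,300)) ]))
E
```

```text
[590.9329947   19.98459247 347.56915429] [ 0.01  0.44  1.75  0.    0.95 -1.89]
yaw -160.9522732873253
[261 164]
```

View pics/c2.png

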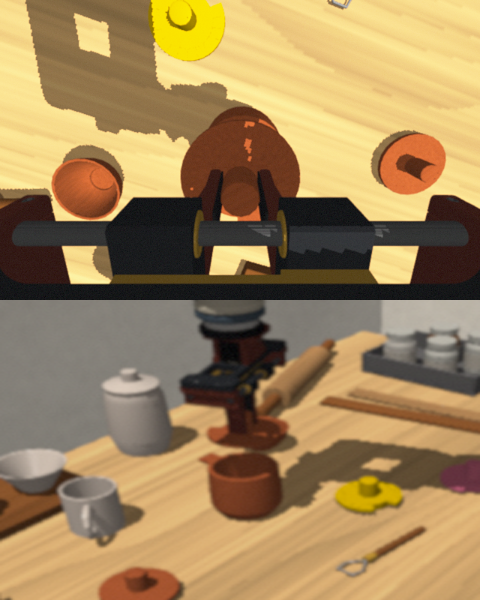

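The wrist view shows the lid held by its knob; the side view shows it level above the jar, with the ledge at the back left. I'll check this by projecting the predicted rim and disc circles into the side view before lowering.

```bash
python3 - <<'E'
from h import *
d=np.load("w2.npz");K,X=d["K2"],d["X2"];b=cv2.imread("s2.png")
x0,y0,S=190,60,5; c=cv2.resize(b[y0:y0+120,x0:x0+140],None,fx=S,fy=S,interpolation=cv2.INTER_CUBIC)
for C,z,col in(((593.3,24.3),92,(255,255,0)),((591,20),160.5,(0,255,0)),((593.3,24.3),0,(255,255,0))):
    r=46 if z else 40
    P=[(proj(K,X,[C[0]+r*np.cos(t),C[1]+r*np.sin(t),z])-[x0-.5,y0-.5])*S for t in np.linspace(0,6.28,40)]
    for p in P: cv2.circle(c,tuple(int(v) for v in p),1,col,-1)
p=(proj(K,X,[593.3+73*np.cos(-.06),24.3+73*np.sin(-.06),85])-[x0-.5,y0-.5])*S; cv2.circle(c,tuple(int(v) for v in p),3,(255,0,255),-1)
cv2.imwrite("pics/ov.png",c)
E
```

```text
(no output)
```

View pics/ov.png

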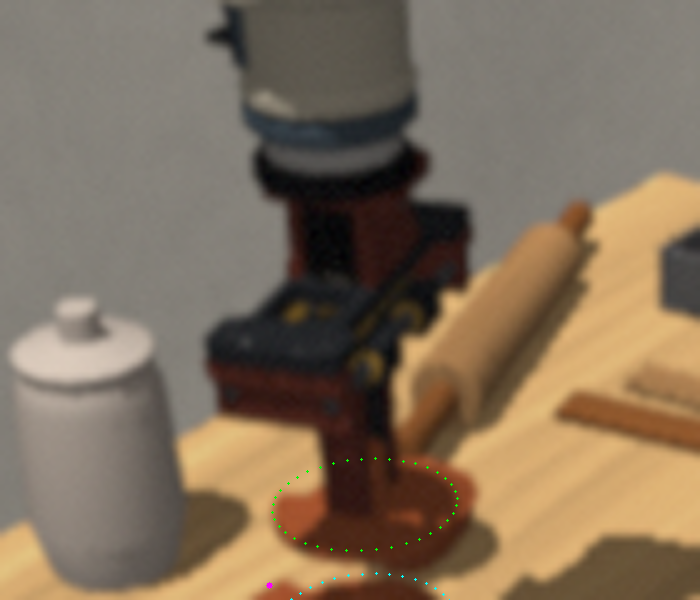

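```bash
python3 - <<'E'
from h import *
b=cv2.imread("s2.png"); w=cv2.imread("w2.png")
c=cv2.resize(b[135:215,220:320],(700,560),interpolation=cv2.INTER_CUBIC)
cv2.imwrite("pics/z.png",c)
E
```

```text
(no output)
```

View pics/z.png

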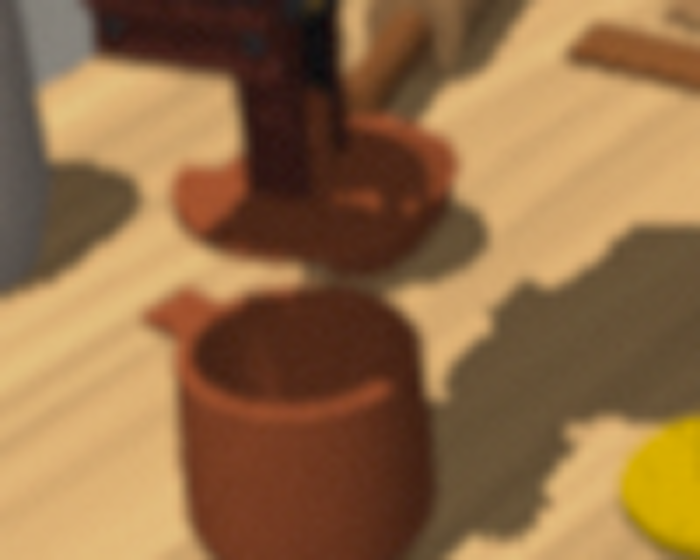

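The crop shows the lid tilted in the grip by about 6°: its rim runs from (173,190) at left to (457,165) at right, while the jar rim is level. The notch is on the ledge side, which hangs low. I'll turn the tool back about the pad axis and re-centre at the same time.

>>> step_arm([
  [[-0.09, -0.01, 0, 0.16, -0.47, 0.12, 0], [-0.09, -0.01, 0, 0.16, -0.47, 0.12, 0], [-0.09, -0.01, 0, 0.17, -0.47, 0.12, 0], [0, 0, 0, 0, 0, 0, 0], [0, 0, 0, 0, 0, 0, 0]],
])

```text
t: 10.88
ee_pos: [577.7, 18.3, 347.1]
orientation: [-0.538, 2.991, 0.026]
ft_force: [-1.3, 0.4, -1.9]
width: 25.3
grasp_force: 30.0
```

```bash
python3 - <<'E'
from h import *
from scipy.spatial.transform import Rotation as R
b,K,X=snap("side"); o=readout.get_obs(); M=R.from_rotvec(o["orientation"]).as_matrix()
g=o["ee_pos"]+163*M[:,2]; print(o["ee_pos"],"grasp",g.round(1),M[:,2].round(3))
C=g[:2]; x0,y0=220,135; S=7
c=cv2.resize(b[y0:215,x0:320],None,fx=S,fy=S,interpolation=cv2.INTER_CUBIC)
for C,z,col in((g[:2],g[2]-24,(0,255,0)),((593.3,24.3),92,(255,255,0))):
  for t in np.linspace(0,6.28,30):
    p=(proj(K,X,[C[0]+46*np.cos(t),C[1]+46*np.sin(t),z])-[x0-.5,y0-.5])*S; cv2.circle(c,tuple(int(v) for v in p),1,col,-1)
cv2.imwrite("pics/z2.png",c)
E
```

```text
[577.78983561  18.35507562 346.97432719] grasp [593.7  24.1 184.9] [ 0.098  0.035 -0.995]
```

View pics/z2.png

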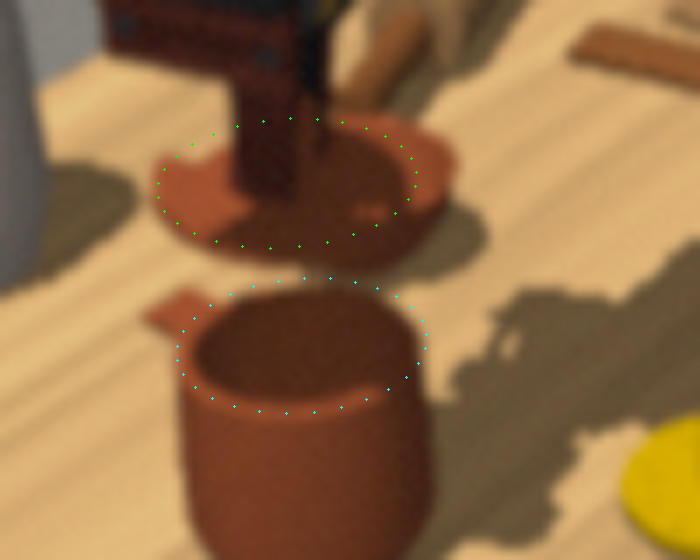

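The jar rim matches the prediction. The "raised" right part is actually the red bowl standing behind the lid (px (271,163) in the first side view), so the lid was level. I'll undo the tilt.

>>> step_arm([
  [[0.105, 0.04, 0, -0.16, 0.47, 0, 0], [0.105, 0.04, 0, -0.16, 0.47, 0, 0], [0.105, 0.04, 0, -0.17, 0.47, 0, 0], [0, 0, 0, 0, 0, 0, 0], [0, 0, 0, 0, 0, 0, 0]],
])

```text
t: 11.55
ee_pos: [593.3, 24.4, 346.6]
orientation: [0.557, -3.092, -0.002]
ft_force: [-0.7, 0.6, -0.9]
width: 25.0
grasp_force: 30.0
```

```bash
python3 - <<'E'
from h import *
from scipy.spatial.transform import Rotation as R
b,K,X=snap("side"); o=readout.get_obs(); M=R.from_rotvec(o["orientation"]).as_matrix()
g=o["ee_pos"]+163*M[:,2]; print(o["ee_pos"],"grasp",g.round(1),M.round(3))
C=g[:2]; x0,y0=220,135; S=7
c=cv2.resize(b[y0:215,x0:320],None,fx=S,fy=S,interpolation=cv2.INTER_CUBIC)
for C,z,col in((g[:2],g[2]-24,(0,255,0)),):
  for t in np.linspace(0,6.28,30):
    p=(proj(K,X,[C[0]+46*np.cos(t),C[1]+46*np.sin(t),z])-[x0-.5,y0-.5])*S; cv2.circle(c,tuple(int(v) for v in p),1,col,-1)
cv2.imwrite("pics/z3.png",c)
E
```

```text
[593.14264632  24.32043767 346.5760186 ] grasp [593.1  24.5 183.6] [[-0.937 -0.349 -0.   ]
 [-0.349  0.937  0.001]
 [-0.     0.001 -1.   ]]
```

View pics/z3.png

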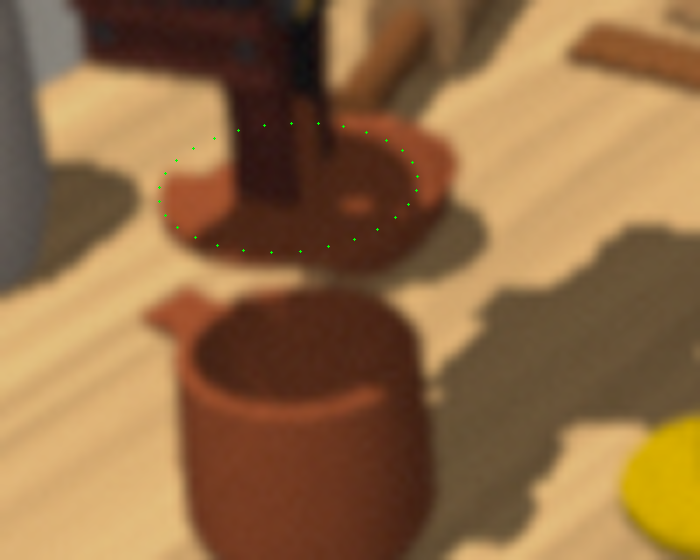

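The projected disc now coincides with the lid. It is level, centred over the jar, with the notch at (200,165) on the ledge side. Lowering slowly.

>>> step_arm([
  [[0, 0, -0.3, 0, 0, 0, 0], [0, 0, -0.3, 0, 0, 0, 0], [0, 0, -0.2, 0, 0, 0, 0], [0, 0, -0.1, 0, 0, 0, 0], [0, 0, -0.1, 0, 0, 0, 0]],
])

```text
t: 12.22
ee_pos: [593.5, 24.4, 296.3]
orientation: [0.558, -3.092, -0.002]
ft_force: [-0.2, -0.2, -1.9]
width: 24.9
grasp_force: 30.0
```

>>> step_arm([
  [[0, 0, -0.04, 0, 0, 0, 0], [0, 0, -0.04, 0, 0, 0, 0], [0, 0, -0.04, 0, 0, 0, 0], [0, 0, -0.04, 0, 0, 0, 0], [0, 0, -0.02, 0, 0, 0, 0]],
])

```text
t: 12.85
ee_pos: [593.3, 24.4, 287.6]
orientation: [0.557, -3.091, -0.002]
ft_force: [0.0, 0.2, -2.1]
width: 25.3
grasp_force: 30.0
```

>>> step_arm([
  [[0, 0, -0.02, 0, 0, 0, 0], [0, 0, -0.01, 0, 0, 0, 0], [0, 0, -0.01, 0, 0, 0, 0], [0, 0, 0, 0, 0, 0, 0], [0, 0, 0, 0, 0, 0, 0]],
])

```text
t: 13.48
ee_pos: [593.4, 24.4, 285.7]
orientation: [0.558, -3.092, -0.002]
ft_force: [-0.8, 0.1, -1.9]
width: 25.5
grasp_force: 30.0
```

>>> step_arm([
  [[0, 0, -0.01, 0, 0, 0, 0], [0, 0, -0.01, 0, 0, 0, 0], [0, 0, -0.01, 0, 0, 0, 0], [0, 0, 0, 0, 0, 0, 0], [0, 0, 0, 0, 0, 0, 0]],
])

```text
t: 14.1
ee_pos: [593.4, 24.4, 285.6]
orientation: [-0.558, 3.091, 0.002]
ft_force: [-4.5, 0.3, 11.3]
width: 25.3
grasp_force: 30.0
```

Contact at exactly the expected seat height (285.6 mm). Opening and retreating.

>>> step_arm([
  [[0, 0, 0.01, 0, 0, 0, 0], [0, 0, 0.01, 0, 0, 0, 0.3], [0, 0, 0, 0, 0, 0, 0.4], [0, 0, 0, 0, 0, 0, 0.6], [0, 0, 0, 0, 0, 0, 0.8]],
])

```text
t: 14.72
ee_pos: [593.4, 24.3, 285.0]
orientation: [0.557, -3.091, -0.002]
ft_force: [0.5, -0.3, -0.0]
width: 51.8
grasp_force: 0.0
```

>>> step_arm([
  [[0, 0, 0, 0, 0, 0, 0.8], [0, 0, 0, 0, 0, 0, 0.8], [0, 0, 0.1, 0, 0, 0, 0.8], [0, 0, 0.3, 0, 0, 0, 0.8], [0, 0, 0.5, 0, 0, 0, 0.8]],
])

```text
t: 15.35
ee_pos: [593.2, 24.4, 330.9]
orientation: [0.557, -3.091, -0.002]
ft_force: [-0.2, 0.4, 0.3]
width: 70.4
grasp_force: 0.0
```

>>> step_arm([
  [[0, 0, 0.8, 0, 0, 0, 0.8], [-0.3, -0.5, 0.8, 0, 0, 0, 0.8], [-0.6, -0.9, 0.5, 0, 0, 0, 0.8], [-0.6, -0.9, 0, 0, 0, 0, 0.8], [-0.6, -0.9, 0, 0, 0, 0, 0.8]],
])

```text
t: 15.98
ee_pos: [487.3, -136.7, 437.0]
orientation: [-0.558, 3.089, -0.0]
ft_force: [0.8, -0.8, -0.0]
width: 70.4
grasp_force: 0.0
```

>>> step_arm([
  [[-0.3, -0.9, 0, 0, 0, 0, 0.8], [-0.3, -0.9, 0, 0, 0, 0, 0.8], [-0.3, -0.5, 0, 0, 0, 0, 0.8], [0, 0, 0, 0, 0, 0, 0.8], [0, 0, 0, 0, 0, 0, 0.8]],
])

```text
t: 16.6
ee_pos: [443.5, -250.2, 435.8]
orientation: [-0.557, 3.091, 0.002]
ft_force: [0.3, 0.1, -0.3]
width: 70.8
grasp_force: 0.0
```

```bash
python3 - <<'E'
from h import *
a,_,_=snap("top"); b,_,_=snap("side")
c=cv2.resize(a[70:190,200:360],(480,360),interpolation=cv2.INTER_CUBIC); d=cv2.resize(b[145:235,210:330],(320,240),interpolation=cv2.INTER_CUBIC)
cv2.imwrite("top9.png",a); cv2.imwrite("pics/end.png",np.hstack([c,cv2.copyMakeBorder(d,0,120,0,0,0)]))
E
sed 's#pics/top0.png#top9.png#' meas.py | sed 's/("lid",370,165)/("lid",260,110)/; /^c=blob/,$d; s/,q,15)/,q,99 if n=="lid" else 15)/' > m9.py; python3 m9.py
```

```text
a lid, wood, rim, ledge [134, 132, 148, 148]
lid [592.   24.1  46.6] 0
plain [548.6 264.6  45.1] 0
```

View pics/end.png

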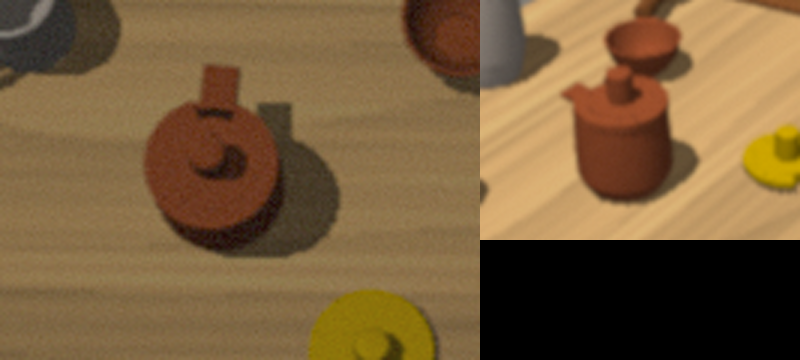

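The lid sits flat at (592.0, 24.1) mm, against the jar axis at (593.3, 24.3). The notch, at crop px (215,112), lines up with the ledge at (220,88), and the plain lid has not moved.

```bash
python3 -c "
from workcell import ctrl; print(ctrl.close_job())"
```

```text
the job is handed in; nothing more can be done
None
```

The notched lid is seated flat in the jar's mouth with its notch facing the spoon ledge, the plain lid was left where it lay, and the job is handed in (no verdict was returned).

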